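# Clear and open the latched sample box

### The arm

A 7-joint arm with a two-finger parallel gripper is mounted at the origin on a cart in front of the work surface, level with it; the furniture and walls round the work are solid. World frame = base frame: x ahead of the robot, y to its left, z up, the work surface at z = 0. Lengths are in mm, angles in rad, forces in N, time in s.
With the tool pointing down it reaches from about 425 to 1025 mm from the base axis. Payload 9.4 kg.
Tool frame: the origin (TCP) lies on the mounting face of the last link; the fingertips stand 186 mm ahead of it and the grasp point (between the pads) lies 167 mm ahead of it (env.tip_extent is the distance from the TCP to the fingertips, in mm); z points along the fingers, y is the line along which they close (so a half turn about z gives the same grasp; the last joint's range is limited). The gripper opens to 93 mm and grips with 3 to 60 N. Pads are 15 mm wide; open, the fingers measure 128 mm over their backs; the gripper's body (75 mm by 188 mm) begins 65 mm behind the grasp point.
Start: joints at [1.167, 0.599, -0.003, 1.599, 0.002, 0.943, -0.08], TCP at [232.733, -686.629, 404.718] pointing down, gripper open.
Joint ranges: [-2.57, 2.57], [-0.35, 1.97], [-1.29, 1.29], [0.11, 2.56], [-1.05, 4.19], [0.11, 1.86], [-2.63, 2.63]. Speed limits (rad/s): [2.22, 2.22, 3.01, 3.01, 3.14, 3.14, 3.14].

### API

Orientations are given as a unit quaternion [x, y, z, w].
In Python, from station import env gives the robot as it stands.
- The arm moves only by the tool jog_arm, never from a script. Its argument "targets" is a list that holds one entry, the list of rows, each a list of 5 numbers: the closure in counts, from 0 (fully open) to 255 (shut), then the shift along the tool's x, y, z normalised to -1 to 1, where 1 is 0.12 m, then the turn about the tool's z normalised to -1 to 1, where 1 is pi rad. In form: [[[claw, tx, ty, tz, spin], ...]]. A call has 1 to 5 rows; each row is the pose to reach, as a shift and turn from the pose commanded when the call began, along the tool's axes at that moment, turning the shorter way round; what a row does not reach only later rows make up. A row lasts 1/12 s, in which the tool goes at most 41.7 mm and 7.16 degrees, less where a joint would pass 70% of its speed; a pose out of reach is approached as far as the arm can. A call with a number of a shift or a turn outside -1 to 1 is refused whole. A call with a gripper value outside its range is refused whole. The fingers move at their own pace and stop on an object; "squeeze" is the grip in N (left out, the last holds). Time passes only in rows, so rows that repeat a pose let the fingers close. It gives the time, the measured TCP pose, the force, the opening and the grip force at its end, in the units of the state.
- env.observe(): the state, without advancing time (a new reading comes with each control period).
- env.snapshot(name): name is "scene" or "top" or "wrist"; returns the picture (480x640x3 uint8, red, green, blue); there is no depth.
- env.camera_model(name): a dict with "vertical_fov" (degrees; the focal length in pixels is half the picture's height over the tangent of half this angle, whatever the lens; pixels are square), "cx", "cy" (the principal point, pixels), "pose" (4x4, takes a point from camera to world coordinates). Camera axes: x right, y up, looking along -z (the intrinsics and any distortion apply to the point x, -y, -z); pixel columns grow to the right and rows downward; lengths in mm; the calibration is good to about 2 mm. A picture is of the moment at which its call begins: read the wrist's pose just before it. camera_model takes no time and is no camera call; for the wrist camera it gives the pose at the moment of the call.
- env.hand_in(): hands the job in; it is judged then, once.
The state is a dict: "time_s": time; "joint_positions": joint angles; "joint_vel": joint speeds; "tau": joint torques, N m; "position": TCP position; "tcp_rot": TCP orientation; "force": force on the tool from outside, world axes, zero at the start; "ft_torque": the same for the moment, N m; "grip_width": finger opening in mm; "grasp_force": force on a finger pad.
Only numpy, scipy, OpenCV 4.12 (cv2) and the standard library are available. Lean on these libraries where they do the work, as an engineer would, in place of code of your own. Each camera call takes 0.05 s, during which the arm holds its last target. There are 200 camera calls.

### The job

The small tote has been left standing on the cover of the dark sample box: hang it by its wire handle on both prongs of the hanger. Then open the sample box by its round knob: the knob does not show whether the latch below has caught, so give it a tug to find out, and if it is caught free it with a quarter turn of the knob. Finish while still holding the cover about half-way open (40 degrees or more), since it falls shut by itself, and leave the vial and the lens mount where they stand.

Things in the scene. Friction and masses are not known exactly. Their poses are not given: they have to be found in the camera images.
- tote_grip (a point): Centre of the black sleeve (13 mm thick, 40 mm long) on the tote's rigid wire handle; y runs along sleeve and handle bar, z is up. Tote: loose open aluminium tray 64 x 108 x 32 mm with optics in it, 0.2 kg, on the rear of the cover. The sleeve is 113 mm above the tray's underside, 81 mm above its rim; bare 6 mm bar from 20 to 47 mm either side of it, uprights at 53 mm
- hanger_seat (a point): Where the handle shall rest: midway between the hanger's two level steel prongs (6 mm thick, 70 mm apart), at the height of their upper side, 163 mm above the bench. Axes: x from the prong tips towards the post, y from prong to prong, z up. The cross bar and 13 mm post are 50 mm away in +x. The bare bar lies across both prongs, the sleeve between them; the tote hangs clear of the bench
- prong_tips (a point): Midway between the turned-up tips of the two prongs, at their very top: 37 mm in -x of hanger_seat and 14 mm higher, same axes. The hanger is fixed; the handle is brought in over the tips along +x, the prongs passing under its bar and above the tray. A tall black box (260 mm) stands behind the hanger and to the right of and behind the sample box: carry the tote round in front of it
- knob_centre (a point): Middle of the black round knurled knob, 33 mm diameter, 24 mm high, near the cover's front edge, 21 mm above the cover's top; the only handle. It has no mark, spins either way without stops (friction 0.04 N m), stays where left. Axes are the cover's, not the knob's: x towards the hinge, y along the hinge line, z out of the cover. The hinge line is 137 mm in +x and 25 mm in -z
- hinge_line (a point): Middle of the cover's hinge line, on the far side of the dark sample box (180 x 160 mm, fixed to the bench); y runs along it. The knob's spindle carries a hidden two-ended bar under the cover: it is caught under the box's front lip when an end points within about 34 degrees of straight ahead. A quarter turn (80 to 90 degrees) either way frees any caught latch, but catches most free ones
- cover (a joint): Opening angle of the cover, rad: 0 shut, grows as the front rises, stop at 1.15. Dark steel plate 186 x 168 mm, 0.4 kg, its top 91 mm above the bench; about 3 N at the knob lift it, it falls shut when let go. With the latch caught a tug raises it only 0.03 rad (4 mm at the knob), then it stops hard; with the latch free it keeps rising
- vial_mid (a point): Middle of the loose brown glass vial with cap, 23 mm diameter, 52 mm tall, standing on the bench to the left of the sample box: leave it alone
- lens_mid (a point): Middle of the loose black lens mount, 21 x 36 x 31 mm, standing on the bench to the right of the sample box: leave it alone

How it is judged:
By the outcome, as a careful person would: the job done as asked, in the order asked, and still so for the second after the job is handed in, while the arm keeps its last pose, push and grip.
It also fails if it takes over 72 s, if anything falls off the work surface, if the arm or the gripper's body presses on something with over 40 N, if the wrist force passes 120 N, or if a joint passes its speed limit or range.

## Working session

There is one attempt and no reset: what is moved stays moved. The work goes in short steps, Python scripts to look and compute and a tool call to move; the robot and the scene stay as the last step left them, time stands still between calls to the robot, and variables do not carry over. Pictures are saved under pics/ and viewed, at most 10 in all, crops included, and the job is handed in when it is done.

Besides the shell and the picture viewer there is one more tool, called after "Request:" as name(argument=value, ...), one argument or row to a line, values as JSON. jog_arm: Moves the arm, as the interface text tells. Its arguments: {"type":"object","properties":{"targets":{"type":"array"},"squeeze":{"type":"number"}},"required":["targets"]}

```bash
mkdir -p pics; ls; cat > h.py <<'E'
from station import env
import numpy as np, cv2
def save(n,f):
    im=env.snapshot(n); cv2.imwrite(f'pics/{f}.png',im[:,:,::-1]); return im
E
python3 - <<'E'
from h import *
np.set_printoptions(precision=4,suppress=True)
for n in ['scene','top','wrist']:
    m=env.camera_model(n); print(n,m)
    save(n,n+'0')
o=env.observe(); print(o)
a=cv2.imread('pics/scene0.png')
E
```

```text
pics
scene {'vertical_fov': 52.22238508395957, 'cx': 330.4763023331089, 'cy': 241.68240572818385, 'pose': array([[  -0.562 ,    0.3456,   -0.7515, -203.8019],
       [  -0.8271,   -0.2212,    0.5167,  571.2512],
       [   0.0123,    0.9119,    0.4102,  550.2078],
       [   0.    ,    0.    ,    0.    ,    1.    ]])}
top {'vertical_fov': 52.150784105771606, 'cx': 321.36229064123233, 'cy': 237.78817961252972, 'pose': array([[   0.0206,    0.9844,   -0.1748,  349.8494],
       [  -0.9998,    0.0209,   -0.0006,   49.8509],
       [   0.003 ,    0.1747,    0.9846, 1310.3208],
       [   0.    ,    0.    ,    0.    ,    1.    ]])}
wrist {'vertical_fov': 62.12733205253853, 'cx': 322.05899566744245, 'cy': 245.41576099098143, 'pose': array([[   0.3203,    0.9074,    0.272 ,  308.7798],
       [  -0.9473,    0.307 ,    0.0914, -660.2972],
       [  -0.0006,   -0.2869,    0.9579,  383.668 ],
       [   0.    ,    0.    ,    0.    ,    1.    ]])}
{'time_s': 0.15, 'joint_positions': array([ 1.1673,  0.6   , -0.0025,  1.5999,  0.0018,  0.9429, -0.0798]), 'joint_vel': array([ 0.0009, -0.0015,  0.0009, -0.0025,  0.0015, -0.0009,  0.0013]), 'tau': array([  0.0028, -76.5589,   1.4992, -25.2564,  -0.0523,   0.0149,
         0.0001]), 'position': array([ 232.7069, -686.498 ,  404.0412]), 'tcp_rot': array([ 0.9867,  0.1627, -0.0002, -0.0006]), 'force': array([-0.4172,  0.3119,  0.1195]), 'ft_torque': array([-0.0097, -0.0636, -0.0242]), 'grasp_force': 0.0, 'grip_width': 92.99291286457073}
```

View pics/scene0.png

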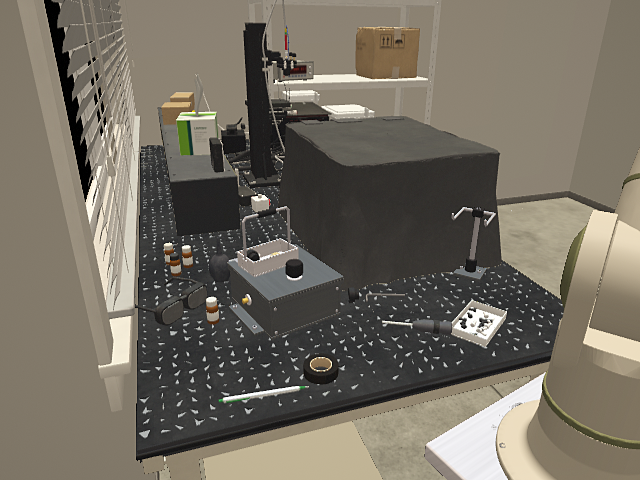

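View pics/top0.png

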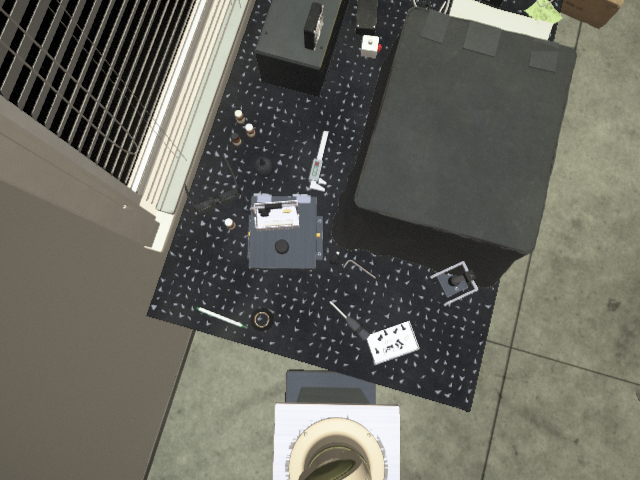

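```bash
python3 - <<'E'
from h import *
t=cv2.imread('pics/top0.png');s=cv2.imread('pics/scene0.png')
R=lambda im,x,y,w,h:cv2.resize(im[y:y+h,x:x+w],(400,300),interpolation=cv2.INTER_CUBIC)
a=np.hstack([R(t,230,187,120,90),R(t,415,240,80,60)])
b=np.hstack([R(s,200,195,160,120),R(s,435,190,80,60)])
cv2.imwrite('pics/c1.png',np.vstack([a,b]))
E
```

```text
(no output)
```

View pics/c1.png

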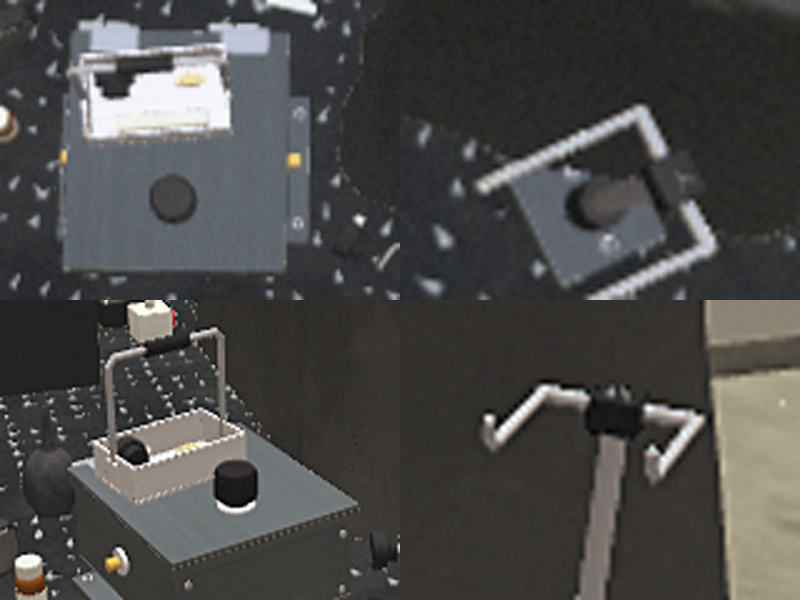

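```bash
cat >> h.py <<'E'
def ray(n,u,v,m=None):
    m=m or env.camera_model(n); f=240/np.tan(np.radians(m['vertical_fov'])/2); P=m['pose']
    d=P[:3,:3]@np.array([(u-m['cx'])/f,-(v-m['cy'])/f,-1]); return P[:3,3],d/np.linalg.norm(d)
def plane(n,u,v,z,m=None):
    o,d=ray(n,u,v,m); return o+d*(z-o[2])/d[2]
def tri(a,b):
    (o,d),(p,e)=a,b
    s=np.linalg.lstsq(np.c_[d,-e],p-o,rcond=None)[0]; x,y=o+d*s[0],p+e*s[1]
    return (x+y)/2,np.linalg.norm(x-y)
def proj(n,p,m=None):
    m=m or env.camera_model(n); f=240/np.tan(np.radians(m['vertical_fov'])/2); P=m['pose']
    c=P[:3,:3].T@(np.array(p)-P[:3,3]); return m['cx']-f*c[0]/c[2], m['cy']+f*c[1]/c[2]
E
python3 - <<'E'
from h import *
np.set_printoptions(precision=1,suppress=True)
for k,t,s,z in [('sleeve',(271.4,206.2),(266.8,213),204),('hL',(252.5,208.9),(244,217),204),('hR',(298.4,202),(288,207),204),
 ('knobtop',(281.9,246.4),(294.4,262),124),('tip1',(432,277.4),(452.6,213),177),('tip2',(446.6,304.4),(485.6,220),177),
 ('cor1',(463,262),(464,207.6),160),('cor2',(477.6,289),(495.6,212.6),160)]:
    print(k,plane('top',*t,z),plane('scene',*s,z),*tri(ray('top',*t),ray('scene',*s)))
for k,t in [('coverFL',(230+63/3.333,187+268/3.333)),('coverFR',(230+284/3.333,187+270/3.333)),('coverBL',(230+72/3.333,187+33/3.333)),('coverBR',(230+288/3.333,187+33/3.333))]:
    print(k,plane('top',*t,91))
print(plane('top',229,222,52),plane('top',340,248,30))
E
```

```text
sleeve [618.1 167.8 204. ] [612.4 163.4 204. ] [616.3 165.  203.8] 6.568310576970205
hL [610.7 211.3 204. ] [616.6 210.4 204. ] [610.8 211.9 206. ] 2.0451893206468257
hR [629.4 105.6 204. ] [619.9 111.1 204. ] [630.4 105.6 199.7] 0.49606479944394516
knobtop [537.  146.8 124. ] [535.4 147.2 124. ] [536.9 146.6 123.2] 0.5137208463224935
tip1 [ 463.3 -207.5  177. ] [ 462.7 -205.4  177. ] [ 463.7 -207.3  176.3] 0.9239649541429391
tip2 [ 402.  -239.8  177. ] [ 396.8 -233.1  177. ] [ 402.2 -240.6  173.6] 0.23303130769743188
cor1 [ 503.  -285.3  160. ] [ 503.5 -289.9  160. ] [ 501.9 -285.8  161.3] 2.646832431037133
cor2 [ 440.  -317.6  160. ] [ 442.2 -325.7  160. ] [ 438.5 -317.8  162.8] 3.3108242111334065
coverFL [487.3 230.   91. ]
coverFR [489.3  64.4  91. ]
coverBL [668.8 231.5  91. ]
coverBR [672.4  65.5  91. ]
[610.1 293.4  52. ] [550.7   0.9  30. ]
```

```bash
cat >> h.py <<'E'
def plan(p0,a0,p1,a1,step=38.,deg=7.):
    "rows for jog_arm, a in deg = world heading of tool x; straight line p0->p1"
    p0,p1=np.array(p0,float),np.array(p1,float)
    d=p1-p0; n=max(1,int(np.ceil(max(np.linalg.norm(d)/step,abs(a1-a0)/deg)-1e-6)))
    per=5
    P=[p0+d*i/n for i in range(n+1)]; A=[a0+(a1-a0)*i/n for i in range(n+1)]
    i=0
    while i<n:
        r=np.radians(A[i]); X=np.array([[np.cos(r),np.sin(r),0],[np.sin(r),-np.cos(r),0],[0,0,-1]])
        rows=[]; j=i+1
        while j<=n and len(rows)<per:
            q=X@(P[j]-P[i])/120
            if abs(q).max()>1: break
            rows.append([*q.round(3),round((A[i]-A[j])/180,4)]); j+=1
        i=j-1; print(len(rows),rows[-1], '->',P[i].round(1),round(A[i],1))
def head(o):
    from scipy.spatial.transform import Rotation as R
    x=R.from_quat(o['tcp_rot']).as_matrix()[:,0]; return np.degrees(np.arctan2(x[1],x[0]))
E
python3 - <<'E'
from h import *
np.set_printoptions(precision=1,suppress=True)
for t in [(357,207),(528,250)]: print(plane('top',*t,260))
for s in [(332,280),(500,255)]: print(plane('scene',*s,0))
print(head(env.observe()))
plan((232.7,-686.6,404.7),18.7,(232.7,-686.6,504.7),18.7)
plan((232.7,-686.6,504.7),18.7,(605,130,504.7),100)
E
```

```text
[606.7 -26.5 260. ]
[ 518.9 -398.   260. ]
[622.1  -2.4   0. ]
[ 495.7 -447.     0. ]
18.728463191669064
3 [np.float64(0.0), np.float64(0.0), np.float64(-0.833), 0.0] -> [ 232.7 -686.6  504.7] 18.7
4 [np.float64(0.853), np.float64(-0.909), np.float64(0.0), -0.0753] -> [ 294.8 -550.5  504.7] 32.2
3 [np.float64(0.782), np.float64(-0.512), np.float64(0.0), -0.0565] -> [ 341.3 -448.4  504.7] 42.4
3 [np.float64(0.86), np.float64(-0.366), np.float64(0.0), -0.0565] -> [ 387.8 -346.4  504.7] 52.6
3 [np.float64(0.911), np.float64(-0.209), np.float64(0.0), -0.0565] -> [ 434.4 -244.3  504.7] 62.7
3 [np.float64(0.934), np.float64(-0.045), np.float64(0.0), -0.0565] -> [ 480.9 -142.2  504.7] 72.9
3 [np.float64(0.927), np.float64(0.121), np.float64(0.0), -0.0565] -> [527.4 -40.1 504.7] 83.1
3 [np.float64(0.891), np.float64(0.282), np.float64(0.0), -0.0565] -> [574.   62.  504.7] 93.2
2 [np.float64(0.552), np.float64(0.29), np.float64(0.0), -0.0376] -> [605.  130.  504.7] 100.0
```

Request:
jog_arm(
  targets=[
    [[0,0,0,-0.833,0],[0,0,-0.833,0,0],[0,0,0,-0.833,0],[0,0,0,-0.833,0]],
  ],
  squeeze=30,
)

```text
time_s: 0.48
position: [228.3, -676.4, 491.9]
tcp_rot: [0.987, 0.163, -0.004, -0.017]
force: [2.3, -4.2, 1.4]
grip_width: 93.4
grasp_force: 0.0
```

Request:
jog_arm(
  targets=[
    [[0,0,0,0,0],[0,0,0,0,0]],
  ],
)

```text
time_s: 0.65
position: [232.9, -687.2, 506.7]
tcp_rot: [0.987, 0.163, 0.001, 0.002]
force: [0.7, 0.3, -0.8]
grip_width: 92.8
grasp_force: 0.0
```

Good, at the commanded pose despite one mistyped row. Now the traverse.

Request:
jog_arm(
  targets=[
    [[0,0.853,-0.909,0,-0.0753],[0,0.853,-0.909,0,-0.0753],[0,0.853,-0.909,0,-0.0753],[0,0.853,-0.909,0,-0.0753],[0,0.853,-0.909,0,-0.0753]],
  ],
)

```text
time_s: 1.07
position: [298.1, -545.7, 504.6]
tcp_rot: [0.96, 0.281, 0.001, -0.001]
force: [0.5, 0.0, 0.7]
grip_width: 92.7
grasp_force: 0.0
```

Request:
jog_arm(
  targets=[
    [[0,0.782,-0.512,0,-0.0565],[0,0.782,-0.512,0,-0.0565],[0,0.782,-0.512,0,-0.0565],[0,0.782,-0.512,0,-0.0565]],
  ],
)

```text
time_s: 1.4
position: [344.1, -443.8, 504.5]
tcp_rot: [0.931, 0.365, 0.001, -0.001]
force: [0.7, 0.3, -0.5]
grip_width: 92.8
grasp_force: 0.0
```

Request:
jog_arm(
  targets=[
    [[0,0.86,-0.366,0,-0.0565],[0,0.86,-0.366,0,-0.0565],[0,0.86,-0.366,0,-0.0565],[0,0.86,-0.366,0,-0.0565]],
  ],
)

```text
time_s: 1.73
position: [390.2, -342.0, 504.5]
tcp_rot: [0.895, 0.446, 0.001, -0.0]
force: [-0.5, 0.7, -0.0]
grip_width: 92.9
grasp_force: 0.0
```

Request:
jog_arm(
  targets=[
    [[0,0.911,-0.209,0,-0.0565],[0,0.911,-0.209,0,-0.0565],[0,0.911,-0.209,0,-0.0565],[0,0.911,-0.209,0,-0.0565]],
  ],
)

```text
time_s: 2.07
position: [436.5, -240.2, 504.6]
tcp_rot: [0.852, 0.523, 0.001, -0.0]
force: [0.4, -0.0, -0.3]
grip_width: 93.0
grasp_force: 0.0
```

Request:
jog_arm(
  targets=[
    [[0,0.934,-0.045,0,-0.0565],[0,0.934,-0.045,0,-0.0565],[0,0.934,-0.045,0,-0.0565],[0,0.934,-0.045,0,-0.0565]],
  ],
)

```text
time_s: 2.4
position: [482.9, -138.2, 504.6]
tcp_rot: [0.802, 0.597, 0.001, -0.0]
force: [-0.6, -0.2, 0.4]
grip_width: 92.9
grasp_force: 0.0
```

Request:
jog_arm(
  targets=[
    [[0,0.927,0.121,0,-0.0565],[0,0.927,0.121,0,-0.0565],[0,0.927,0.121,0,-0.0565],[0,0.927,0.121,0,-0.0565]],
  ],
)

```text
time_s: 2.73
position: [529.3, -36.2, 504.4]
tcp_rot: [0.747, 0.665, 0.002, -0.0]
force: [-0.1, 0.7, -0.0]
grip_width: 92.9
grasp_force: 0.0
```

Request:
jog_arm(
  targets=[
    [[0,0.891,0.282,0,-0.0565],[0,0.891,0.282,0,-0.0565],[0,0.891,0.282,0,-0.0565],[0,0.891,0.282,0,-0.0565]],
  ],
)

```text
time_s: 3.07
position: [575.5, 65.8, 504.0]
tcp_rot: [0.685, 0.729, 0.002, -0.001]
force: [-0.0, 0.4, 0.2]
grip_width: 93.1
grasp_force: 0.0
```

Request:
jog_arm(
  targets=[
    [[0,0.552,0.29,0,-0.0376],[0,0.552,0.29,0,-0.0376],[0,0.552,0.29,0,-0.0376],[0,0.552,0.29,0,-0.0376]],
  ],
)

```text
time_s: 3.4
position: [605.4, 129.9, 503.5]
tcp_rot: [0.642, 0.766, -0.0, -0.0]
force: [0.1, -0.9, 0.3]
grip_width: 93.2
grasp_force: 0.0
```

```bash
python3 - <<'E'
from h import *
np.set_printoptions(precision=1,suppress=True)
o=env.observe(); m=env.camera_model('wrist'); np.save('m1.npy',m,allow_pickle=True)
save('wrist','w1'); print(o['position'],head(o),o['joint_positions'])
print(m['pose'][:3,3],proj('wrist',(619,160,204),m),proj('wrist',(611,211,204),m),proj('wrist',(629,106,204),m),proj('wrist',(537,147,124),m))
E
```

```text
[605.4 129.9 503.5] 100.06711696732677 [ 0.1  0.4 -0.6  1.7  0.3  1.1 -0.4]
[592.1 208.9 483.2] (np.float64(348.23077394307086), np.float64(204.0131712375887)) (np.float64(351.15482877873495), np.float64(128.15947855174636)) (np.float64(347.4563555011399), np.float64(276.4662806601376)) (np.float64(250.70264221107257), np.float64(185.785812800446))
```

View pics/w1.png

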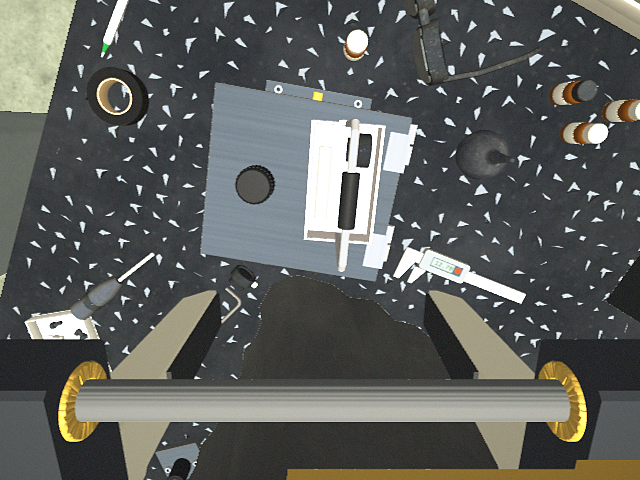

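```bash
python3 - <<'E'
from h import *
np.set_printoptions(precision=1,suppress=True)
m=np.load('m1.npy',allow_pickle=True).item()
for p,z in [((348.3,201.5),204),((350,174),204),((347,229),204),((354,122),204),((342,270),204),((255,184.5),124),((245,278),15),((355,45),26)]: print(p,plane('wrist',*p,z,m))
t=cv2.imread('pics/top0.png')
print(tri(ray('wrist',348.3,201.5,m),ray('top',271.4,206.2)),tri(ray('wrist',348.3,201.5,m),ray('scene',266.8,213)))
print(tri(ray('wrist',255,184.5,m),ray('top',281.9,246.4)))
E
```

```text
(348.3, 201.5) [618.7 161.8 204. ]
(350, 174) [616.1 180.9 204. ]
(347, 229) [621.6 141.9 204. ]
(354, 122) [612.1 215.2 204. ]
(342, 270) [624.  110.3 204. ]
(255, 184.5) [540.7 148.8 124. ]
(245, 278) [527.5  11.8  15. ]
(355, 45) [610.9 294.5  26. ]
(array([615.7, 165.3, 220.2]), np.float64(3.354005840769877)) (array([618.7, 160.8, 201.3]), np.float64(1.0841074604264824))
(array([538.9, 147.3, 113.3]), np.float64(0.7768477715363713))
```

```bash
python3 - <<'E'
from h import *
plan((605.4,129.9,504.7),100,(619,161.5,460),98)
plan((619,161.5,460),98,(619,161.5,372),98)
E
```

```text
2 [np.float64(0.24), np.float64(0.157), np.float64(0.372), 0.0111] -> [619.  161.5 460. ] 98.0
3 [np.float64(0.0), np.float64(0.0), np.float64(0.733), 0.0] -> [619.  161.5 372. ] 98.0
```

Request:
jog_arm(
  targets=[
    [[0,0.24,0.157,0.372,0.0111],[0,0.24,0.157,0.372,0.0111],[0,0.24,0.157,0.372,0.0111],[0,0.24,0.157,0.372,0.0111]],
  ],
)

```text
time_s: 3.78
position: [617.9, 160.7, 459.2]
tcp_rot: [0.655, 0.755, -0.001, -0.0]
force: [0.7, -0.3, 0.1]
grip_width: 92.9
grasp_force: 0.0
```

Request:
jog_arm(
  targets=[
    [[0,0,0,0.2,0],[0,0,0,0.4,0],[0,0,0,0.6,0],[0,0,0,0.733,0],[0,0,0,0.733,0]],
  ],
)

```text
time_s: 4.2
position: [617.4, 159.8, 369.9]
tcp_rot: [0.656, 0.755, -0.002, -0.001]
force: [0.4, 0.0, -0.1]
grip_width: 92.5
grasp_force: 0.0
```

Request:
jog_arm(
  targets=[
    [[255,0,0,0,0],[255,0,0,0,0],[255,0,0,0,0],[255,0,0,0,0],[255,0,0,0,0]],
  ],
  squeeze=30,
)

```text
time_s: 4.62
position: [618.0, 162.0, 372.8]
tcp_rot: [0.656, 0.755, 0.001, 0.0]
force: [-0.1, 0.3, 0.1]
grip_width: 63.9
grasp_force: 0.0
```

Request:
jog_arm(
  targets=[
    [[255,0,0,0,0],[255,0,0,0,0],[255,0,0,0,0],[255,0,0,0,0]],
  ],
)

```text
time_s: 4.95
position: [617.8, 162.1, 371.7]
tcp_rot: [0.656, 0.755, -0.0, -0.0]
force: [-1.0, 0.1, -0.3]
grip_width: 37.5
grasp_force: 0.0
```

Closing further (~80 mm/s).

Request:
jog_arm(
  targets=[
    [[255,0,0,0,0],[255,0,0,0,0],[255,0,0,0,0],[255,0,0,0,0],[255,0,0,0,0]],
  ],
)

```text
time_s: 5.37
position: [617.8, 162.1, 371.7]
tcp_rot: [0.656, 0.755, -0.0, -0.0]
force: [0.1, 0.7, -0.7]
grip_width: 12.2
grasp_force: 29.8
```

Request:
jog_arm(
  targets=[
    [[255,0,0,0,0],[255,0,0,0,0],[255,0,0,-0.05,0],[255,0,0,-0.1,0],[255,0,0,-0.15,0]],
  ],
)

```text
time_s: 5.78
position: [617.8, 162.0, 390.4]
tcp_rot: [0.656, 0.755, -0.0, -0.0]
force: [0.1, 0.2, -1.4]
grip_width: 12.0
grasp_force: 29.8
```

```bash
python3 - <<'E'
from h import *
plan((618,162,390),98,(618,162,424),98,20)
plan((618,162,424),98,(495,120,424),98,20)
plan((495,120,424),98,(413,-185,424),27.1,20,4)
E
```

```text
2 [np.float64(0.0), np.float64(0.0), np.float64(-0.283), 0.0] -> [618. 162. 424.] 98.0
5 [np.float64(-0.146), np.float64(-0.76), np.float64(0.0), 0.0] -> [530.1 132.  424. ] 98.0
2 [np.float64(-0.058), np.float64(-0.304), np.float64(0.0), 0.0] -> [495. 120. 424.] 98.0
5 [np.float64(-0.673), np.float64(-0.286), np.float64(0.0), 0.1094] -> [472.2  35.3 424. ] 78.3
5 [np.float64(-0.73), np.float64(-0.043), np.float64(0.0), 0.1094] -> [449.4 -49.4 424. ] 58.6
5 [np.float64(-0.702), np.float64(0.206), np.float64(0.0), 0.1094] -> [ 426.7 -134.2  424. ] 38.9
3 [np.float64(-0.355), np.float64(0.258), np.float64(0.0), 0.0656] -> [ 413. -185.  424.] 27.1
```

Request:
jog_arm(
  targets=[
    [[255,0,0,-0.08,0],[255,0,0,-0.16,0],[255,0,0,-0.24,0],[255,0,0,-0.283,0]],
  ],
)

```text
time_s: 6.12
position: [618.0, 162.2, 425.7]
tcp_rot: [0.656, 0.755, 0.001, 0.001]
force: [-1.0, -0.4, -1.2]
grip_width: 12.3
grasp_force: 29.8
```

Request:
jog_arm(
  targets=[
    [[255,-0.03,-0.152,0,0],[255,-0.06,-0.304,0,0],[255,-0.09,-0.456,0,0],[255,-0.12,-0.608,0,0],[255,-0.146,-0.76,0,0]],
  ],
)

```text
time_s: 6.53
position: [529.1, 131.6, 424.1]
tcp_rot: [0.656, 0.755, 0.0, 0.0]
force: [-1.0, 0.0, -1.4]
grip_width: 12.1
grasp_force: 29.8
```

Request:
jog_arm(
  targets=[
    [[255,-0.029,-0.152,0,0],[255,-0.058,-0.25,0,0],[255,-0.058,-0.304,0,0]],
  ],
)

```text
time_s: 6.78
position: [493.7, 119.1, 424.1]
tcp_rot: [0.656, 0.755, -0.0, 0.0]
force: [0.1, 0.4, -1.2]
grip_width: 11.9
grasp_force: 29.8
```

Request:
jog_arm(
  targets=[
    [[255,-0.135,-0.057,0,0.022],[255,-0.27,-0.114,0,0.044],[255,-0.404,-0.172,0,0.066],[255,-0.538,-0.229,0,0.088],[255,-0.673,-0.286,0,0.1094]],
  ],
)

```text
time_s: 7.2
position: [472.1, 33.8, 423.8]
tcp_rot: [0.777, 0.63, 0.0, 0.0]
force: [-0.0, 0.3, -2.3]
grip_width: 12.2
grasp_force: 29.8
```

Request:
jog_arm(
  targets=[
    [[255,-0.146,-0.009,0,0.022],[255,-0.292,-0.018,0,0.044],[255,-0.438,-0.026,0,0.066],[255,-0.584,-0.034,0,0.088],[255,-0.73,-0.043,0,0.1094]],
  ],
)

```text
time_s: 7.62
position: [449.0, -51.4, 423.8]
tcp_rot: [0.873, 0.487, 0.0, 0.0]
force: [0.3, 1.1, -2.3]
grip_width: 12.4
grasp_force: 29.8
```

Request:
jog_arm(
  targets=[
    [[255,-0.14,0.041,0,0.022],[255,-0.28,0.082,0,0.044],[255,-0.42,0.123,0,0.066],[255,-0.56,0.164,0,0.088],[255,-0.702,0.206,0,0.1094]],
  ],
)

```text
time_s: 8.03
position: [426.3, -136.1, 423.7]
tcp_rot: [0.944, 0.331, 0.0, 0.0]
force: [-0.0, -0.5, -0.8]
grip_width: 12.0
grasp_force: 29.8
```

Request:
jog_arm(
  targets=[
    [[255,-0.12,0.086,0,0.022],[255,-0.24,0.172,0,0.044],[255,-0.32,0.23,0,0.06],[255,-0.355,0.258,0,0.0656],[255,-0.355,0.258,0,0.0656]],
  ],
)

```text
time_s: 8.45
position: [413.0, -186.5, 423.6]
tcp_rot: [0.972, 0.233, -0.0, 0.0]
force: [0.3, 0.7, -1.4]
grip_width: 12.0
grasp_force: 29.8
```

```bash
python3 - <<'E'
from h import *
np.set_printoptions(precision=1,suppress=True)
m=env.camera_model('wrist'); w=save('wrist','w2'); s=save('scene','s2'); t=save('top','t2'); o=env.observe(); print(o['position'],head(o))
np.save('m2.npy',m,allow_pickle=True)
R=lambda im,x,y,w_,h:cv2.resize(im[y:y+h,x:x+w_,::-1],(400,300),interpolation=cv2.INTER_CUBIC)
b=np.hstack([cv2.resize(w[:,:,::-1],(400,300)),R(s,400,150,160,120)])
b2=np.hstack([R(t,380,220,160,120),R(t,230,187,120,90)])
cv2.imwrite('pics/c2.png',np.vstack([b,b2]))
for p in [(463.3,-207.5,177),(402,-239.8,177),(503,-285.3,160),(440,-317.6,160)]: print(proj('wrist',p,m))
E
```

```text
[ 413.5 -184.7  423.7] 27.287859550981153
(np.float64(394.2285245893102), np.float64(207.6842476715037))
(np.float64(390.07307886781905), np.float64(316.5795756765392))
(np.float64(530.8218125758665), np.float64(202.07634120382585))
(np.float64(515.235676544049), np.float64(306.78887151235006))
```

View pics/c2.png

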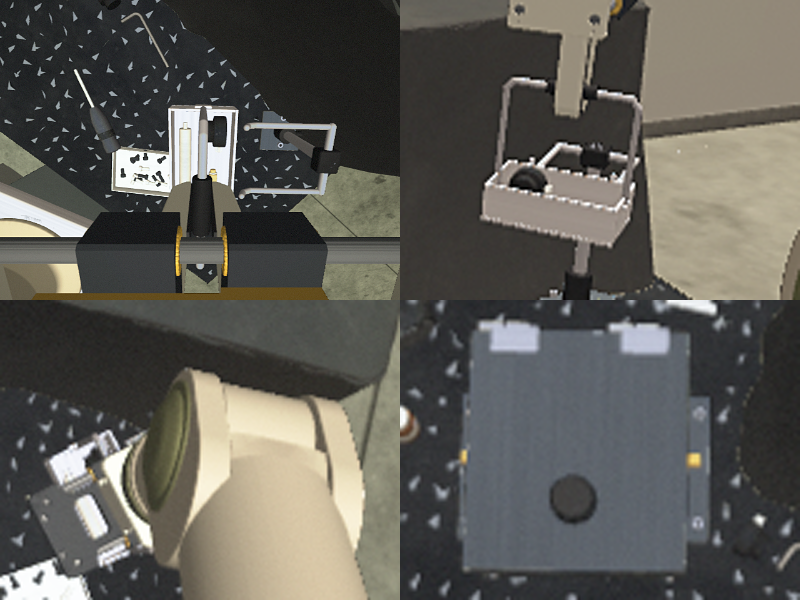

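```bash
python3 - <<'E'
from h import *
np.set_printoptions(precision=1,suppress=True)
m=np.load('m2.npy',allow_pickle=True).item()
w=cv2.imread('pics/w2.png'); cv2.imwrite('pics/w2c.png',cv2.resize(w[170:340,300:560],(780,510),interpolation=cv2.INTER_CUBIC))
E
```

```text
(no output)
```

View pics/w2c.png

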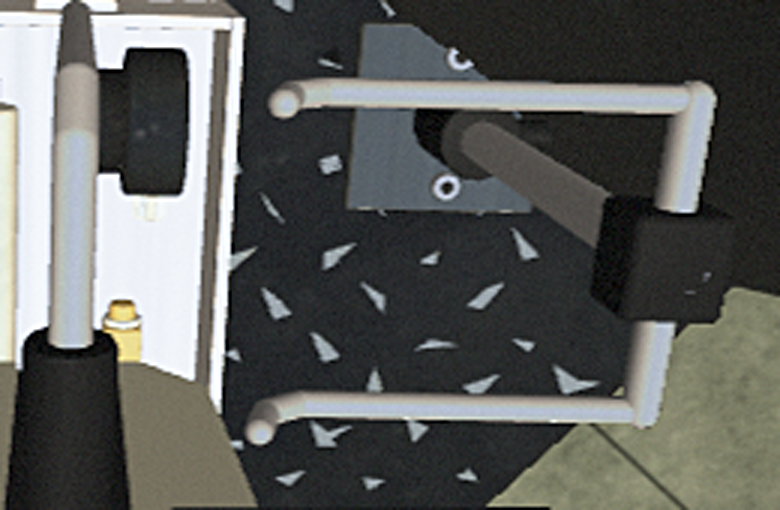

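```bash
python3 - <<'E'
from h import *
np.set_printoptions(precision=1,suppress=True)
m=np.load('m2.npy',allow_pickle=True).item()
P=lambda u,v,z:plane('wrist',u,v,z,m)
t1,t2,c1,c2,p1,p2=P(395.3,204,177),P(386.7,313.7,177),P(533.3,202.7,160),P(515,307.3,160),P(403.3,201.7,160),P(400,305,160)
for x in (t1,t2,c1,c2,p1,p2): print(x)
y=(t1-t2)+(c1-c2); x=(c1+c2-t1-t2)
print('tips',(t1+t2)/2,np.linalg.norm(t1-t2),np.linalg.norm(c1-c2),np.linalg.norm(x[:2])/2,'yaws',np.degrees(np.arctan2(y[1],y[0]))-90,np.degrees(np.arctan2(x[1],x[0])))
o=env.observe(); print(o['position'],head(o))
E
```

```text
[ 465.4 -207.   177. ]
[ 402.8 -236.9  177. ]
[ 503.4 -286.9  160. ]
[ 439.6 -317.7  160. ]
[ 467.5 -215.   160. ]
[ 406.2 -248.2  160. ]
tips [ 434.1 -222.   177. ] 69.46753128239031 70.79674405865093 88.60607699350908 yaws -64.33987464235064 -65.04196791213
[ 413.5 -184.7  423.7] 27.287859550981153
```

```bash
python3 - <<'E'
from h import *
plan((413.3,-185,424),27.2,(415,-184,360),25.5,20)
plan((415,-184,360),25.5,(449.8,-256.8,360),25.5,12)
E
```

```text
4 [np.float64(0.016), np.float64(-0.001), np.float64(0.533), 0.0094] -> [ 415. -184.  360.] 25.5
5 [np.float64(0.0), np.float64(0.48), np.float64(0.0), 0.0] -> [ 439.9 -236.   360. ] 25.5
2 [np.float64(0.0), np.float64(0.192), np.float64(0.0), 0.0] -> [ 449.8 -256.8  360. ] 25.5
```

Request:
jog_arm(
  targets=[
    [[255,0.016,0,0.13,0.0094],[255,0.016,0,0.27,0.0094],[255,0.016,0,0.4,0.0094],[255,0.016,0,0.533,0.0094],[255,0.016,0,0.533,0.0094]],
  ],
)

```text
time_s: 9.02
position: [414.8, -183.4, 357.6]
tcp_rot: [0.975, 0.222, -0.001, -0.001]
force: [-0.5, 0.3, -2.0]
grip_width: 11.8
grasp_force: 29.8
```

Request:
jog_arm(
  targets=[
    [[255,0,0.096,0,0],[255,0,0.192,0,0],[255,0,0.288,0,0],[255,0,0.384,0,0],[255,0,0.48,0,0]],
  ],
)

```text
time_s: 9.43
position: [440.4, -238.1, 360.4]
tcp_rot: [0.975, 0.22, 0.001, 0.0]
force: [1.0, 0.7, -2.0]
grip_width: 12.0
grasp_force: 29.8
```

Request:
jog_arm(
  targets=[
    [[255,0,0.096,0,0],[255,0,0.16,0,0],[255,0,0.192,0,0],[255,0,0.192,0,0]],
  ],
)

```text
time_s: 9.77
position: [449.9, -258.2, 359.6]
tcp_rot: [0.975, 0.22, 0.0, 0.0]
force: [-0.1, 0.7, -1.4]
grip_width: 12.2
grasp_force: 29.8
```

Request:
jog_arm(
  targets=[
    [[255,0,0,0.06,0],[255,0,0,0.12,0],[255,0,0,0.17,0],[255,0,0,0.2,0],[255,0,0,0.2,0]],
  ],
)

```text
time_s: 10.18
position: [449.4, -256.8, 334.6]
tcp_rot: [0.975, 0.221, -0.001, -0.001]
force: [-0.5, -0.4, -2.3]
grip_width: 12.6
grasp_force: 29.8
```

Request:
jog_arm(
  targets=[
    [[255,0,0,0.01,0],[255,0,0,0.015,0],[255,0,0,0.02,0],[255,0,0,0.02,0]],
  ],
)

```text
time_s: 10.52
position: [449.7, -257.3, 333.5]
tcp_rot: [0.975, 0.221, 0.0, 0.0]
force: [-1.0, 0.0, -1.4]
grip_width: 12.5
grasp_force: 29.8
```

Not yet resting; lower on in 1 mm steps and watch force.

Request:
jog_arm(
  targets=[
    [[255,0,0,0.008,0],[255,0,0,0.016,0],[255,0,0,0.016,0]],
  ],
)

```text
time_s: 10.77
position: [449.7, -257.2, 332.7]
tcp_rot: [0.975, 0.221, 0.0, 0.0]
force: [-4.1, 2.4, 14.5]
grip_width: 12.1
grasp_force: 29.8
```

Request:
jog_arm(
  targets=[
    [[255,0,0,0.008,0],[255,0,0,0.008,0]],
  ],
)

```text
time_s: 10.93
position: [449.7, -257.2, 332.4]
tcp_rot: [0.975, 0.221, 0.001, 0.001]
force: [-5.4, 3.3, 24.0]
grip_width: 12.1
grasp_force: 29.8
```

Request:
jog_arm(
  targets=[
    [[255,0,0,-0.008,0],[255,0,0,-0.014,0],[255,0,0,-0.014,0]],
  ],
)

```text
time_s: 11.18
position: [449.7, -257.2, 332.9]
tcp_rot: [0.975, 0.221, 0.0, 0.0]
force: [-1.7, 1.3, 9.7]
grip_width: 11.7
grasp_force: 29.8
```

Request:
jog_arm(
  targets=[
    [[200,0,0,0,0],[190,0,0,0,0],[178,0,0,0,0],[178,0,0,0,0],[178,0,0,0,0]],
  ],
)

```text
time_s: 11.6
position: [449.6, -257.3, 332.0]
tcp_rot: [0.975, 0.221, -0.0, -0.0]
force: [0.9, -0.8, 1.1]
grip_width: 27.9
grasp_force: 0.0
```

Request:
jog_arm(
  targets=[
    [[178,0,0,-0.08,0],[178,0,0,-0.2,0],[178,0,0,-0.4,0],[178,0,0,-0.7,0],[178,0,0,-1,0]],
  ],
)

```text
time_s: 12.02
position: [449.3, -257.0, 453.6]
tcp_rot: [0.975, 0.221, -0.001, -0.001]
force: [0.4, -0.3, 0.0]
grip_width: 28.0
grasp_force: 0.0
```

```bash
python3 - <<'E'
from h import *
o=env.observe(); print(o['time_s'],o['position'].round(1),head(o),o['joint_positions'].round(2))
w=save('wrist','w3'); s=save('scene','s3')
R=lambda im,x,y,w_,h:cv2.resize(im[y:y+h,x:x+w_,::-1],(400,300),interpolation=cv2.INTER_CUBIC)
cv2.imwrite('pics/c3.png',np.hstack([cv2.resize(w[:,:,::-1],(400,300)),R(s,400,150,160,120)]))
plan((449.6,-257.3,453),25.5,(540,-60,453),93.5); plan((540,-60,453),93.5,(538.5,147.5,453),180.6) 
E
```

```text
12.0167 [ 449.3 -257.   453.6] 25.512777169293894 [ 0.57  0.3  -0.2   2.    0.08  0.85 -0.8 ]
5 [np.float64(0.694), np.float64(-0.58), np.float64(0.0), -0.1889] -> [ 494.8 -158.6  453. ] 59.5
5 [np.float64(0.9), np.float64(-0.093), np.float64(0.0), -0.1889] -> [540. -60. 453.] 93.5
5 [np.float64(0.664), np.float64(0.036), np.float64(0.0), -0.1861] -> [539.4  19.8 453. ] 127.0
5 [np.float64(0.534), np.float64(0.396), np.float64(0.0), -0.1861] -> [538.8  99.6 453. ] 160.5
3 [np.float64(0.136), np.float64(0.375), np.float64(0.0), -0.1117] -> [538.5 147.5 453. ] 180.6
```

View pics/c3.png

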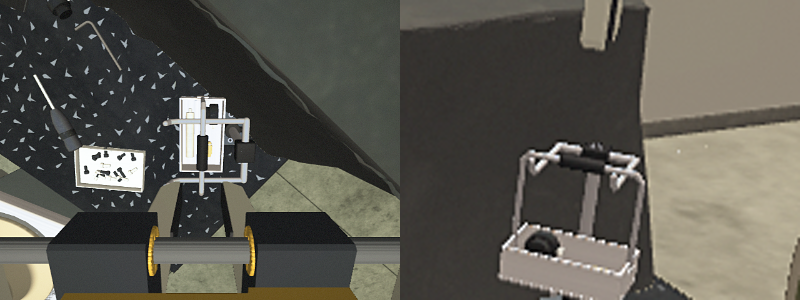

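```bash
python3 - <<'E'
from h import *
plan((449.6,-257.3,453),25.5,(538.5,147.5,453),95.6)
E
```

```text
4 [np.float64(0.771), np.float64(-0.991), np.float64(0.0), -0.1416] -> [ 481.9 -110.1  453. ] 51.0
3 [np.float64(0.842), np.float64(-0.422), np.float64(0.0), -0.1062] -> [5.062e+02 3.000e-01 4.530e+02] 70.1
3 [np.float64(0.934), np.float64(-0.123), np.float64(0.0), -0.1062] -> [530.4 110.7 453. ] 89.2
1 [np.float64(0.308), np.float64(0.063), np.float64(0.0), -0.0354] -> [538.5 147.5 453. ] 95.6
```

Request:
jog_arm(
  targets=[
    [[60,0.771,-0.991,0,-0.1416],[60,0.771,-0.991,0,-0.1416],[60,0.771,-0.991,0,-0.1416],[60,0.771,-0.991,0,-0.1416],[60,0.771,-0.991,0,-0.1416]],
  ],
)

```text
time_s: 12.53
position: [482.8, -104.7, 452.6]
tcp_rot: [0.9, 0.436, 0.001, -0.001]
force: [0.1, -0.6, 1.0]
grip_width: 57.2
grasp_force: 0.0
```

Request:
jog_arm(
  targets=[
    [[60,0.842,-0.422,0,-0.1062],[60,0.842,-0.422,0,-0.1062],[60,0.842,-0.422,0,-0.1062],[60,0.842,-0.422,0,-0.1062]],
  ],
)

```text
time_s: 12.87
position: [507.0, 5.5, 452.6]
tcp_rot: [0.816, 0.579, 0.001, -0.001]
force: [0.7, 1.2, -0.3]
grip_width: 70.6
grasp_force: 0.0
```

Request:
jog_arm(
  targets=[
    [[60,0.934,-0.123,0,-0.1062],[60,0.934,-0.123,0,-0.1062],[60,0.934,-0.123,0,-0.1062],[60,0.934,-0.123,0,-0.1062]],
  ],
)

```text
time_s: 13.2
position: [531.0, 115.7, 452.5]
tcp_rot: [0.709, 0.706, 0.002, -0.001]
force: [-0.0, -0.2, 0.0]
grip_width: 71.2
grasp_force: 0.0
```

Request:
jog_arm(
  targets=[
    [[60,0.308,0.063,0,-0.0354],[60,0.308,0.063,0,-0.0354],[60,0.308,0.063,0,-0.0354]],
  ],
)

```text
time_s: 13.45
position: [538.7, 147.8, 451.8]
tcp_rot: [0.672, 0.741, -0.0, -0.0]
force: [0.0, -0.8, 1.0]
grip_width: 70.9
grasp_force: 0.0
```

```bash
python3 - <<'E'
from h import *
np.set_printoptions(precision=1,suppress=True)
o=env.observe(); print(o['time_s'],o['position'].round(1),head(o),o['joint_positions'].round(2))
m=env.camera_model('wrist'); np.save('m4.npy',m,allow_pickle=True)
w=save('wrist','w4'); print(proj('wrist',(538.5,147.5,124),m),proj('wrist',(488,147,91),m),proj('wrist',(488,231,91),m),proj('wrist',(489,65,91),m))
E
```

```text
13.45 [538.7 147.8 451.8] 95.568505519522 [ 0.1  0.4 -0.6  1.9  0.3  0.9 -0.6]
(np.float64(321.5857530710082), np.float64(231.5251943284599)) (np.float64(264.115847496618), np.float64(217.11040820684073)) (np.float64(269.7692714525324), np.float64(116.58555729725151)) (np.float64(260.3720469269306), np.float64(302.82883114046285))
```

View pics/w4.png

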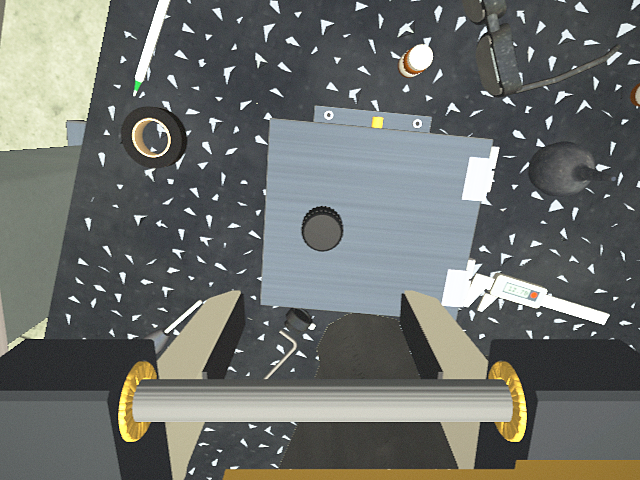

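Request:
jog_arm(
  targets=[
    [[60,0,0,0.25,0],[60,0,0,0.5,0],[60,0,0,0.75,0],[60,0,0,1,0]],
  ],
)

```text
time_s: 13.83
position: [538.5, 145.1, 331.1]
tcp_rot: [0.673, 0.739, -0.0, 0.001]
force: [0.1, -0.1, -0.7]
grip_width: 71.1
grasp_force: 0.0
```

Request:
jog_arm(
  targets=[
    [[60,0,0,0.12,0],[60,0,0,0.24,0],[60,0,0,0.34,0],[60,0,0,0.42,0],[60,0,0,0.42,0]],
  ],
)

```text
time_s: 14.25
position: [538.3, 146.3, 280.3]
tcp_rot: [0.673, 0.74, -0.001, -0.0]
force: [0.9, 0.0, 0.2]
grip_width: 71.3
grasp_force: 0.0
```

Request:
jog_arm(
  targets=[
    [[255,0,0,0,0],[255,0,0,0,0],[255,0,0,0,0],[255,0,0,0,0],[255,0,0,0,0]],
  ],
  squeeze=30,
)

```text
time_s: 14.67
position: [538.7, 147.5, 282.3]
tcp_rot: [0.672, 0.741, 0.0, 0.0]
force: [0.5, -0.2, 0.6]
grip_width: 42.0
grasp_force: 0.0
```

Request:
jog_arm(
  targets=[
    [[255,0,0,0,0],[255,0,0,0,0],[255,0,0,0,0]],
  ],
)

```text
time_s: 14.92
position: [538.5, 147.5, 282.0]
tcp_rot: [0.672, 0.741, -0.0, 0.0]
force: [-2.0, 0.5, 4.8]
grip_width: 32.4
grasp_force: 30.0
```

Gripped. Tug up 8 mm in small steps.

Request:
jog_arm(
  targets=[
    [[255,0,0,-0.017,0],[255,0,0,-0.033,0],[255,0,0,-0.033,0]],
  ],
)

```text
time_s: 15.17
position: [538.8, 147.5, 285.5]
tcp_rot: [0.672, 0.741, 0.0, -0.0]
force: [3.4, 1.0, -9.2]
grip_width: 32.2
grasp_force: 30.0
```

Request:
jog_arm(
  targets=[
    [[255,0,0,-0.017,0],[255,0,0,-0.033,0],[255,0,0,-0.033,0]],
  ],
)

```text
time_s: 15.42
position: [539.3, 147.4, 289.5]
tcp_rot: [0.672, 0.741, 0.0, 0.0]
force: [6.6, 0.5, -10.8]
grip_width: 32.6
grasp_force: 30.0
```

Request:
jog_arm(
  targets=[
    [[255,0,0,-0.025,0],[255,0,0,-0.05,0],[255,0,0,-0.05,0]],
  ],
)

```text
time_s: 15.67
position: [540.3, 147.4, 295.8]
tcp_rot: [0.672, 0.74, 0.001, 0.001]
force: [10.4, 1.2, -12.2]
grip_width: 32.9
grasp_force: 30.0
```

```bash
python3 - <<'E'
from h import *
s=save('scene','s5'); o=env.observe(); print(o['position'],o['force'],o['ft_torque'])
R=lambda f:cv2.resize(cv2.imread(f)[220:350,210:360],(390,338),interpolation=cv2.INTER_CUBIC)
cv2.imwrite('pics/c5.png',np.hstack([R('pics/s3.png'),R('pics/s5.png')]))
E
```

```text
[540.24536029 147.33811695 295.69044672] [ 10.62800769   0.63148027 -11.85160304] [ 0.01665805 -1.56634632  0.01003337]
```

View pics/c5.png

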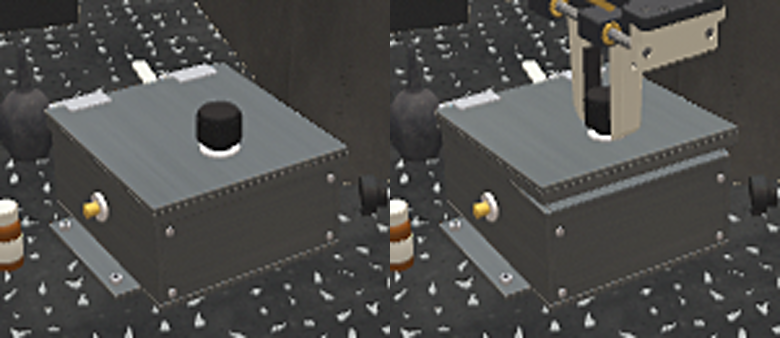

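Request:
jog_arm(
  targets=[
    [[255,0,0,0.04,0],[255,0,0,0.08,0],[255,0,0,0.11,0],[255,0,0,0.116,0],[255,0,0,0.116,0]],
  ],
)

```text
time_s: 16.13
position: [538.3, 147.8, 282.8]
tcp_rot: [0.672, 0.741, -0.0, 0.001]
force: [-1.6, -2.3, 11.8]
grip_width: 32.3
grasp_force: 30.0
```

Request:
jog_arm(
  targets=[
    [[60,0,0,0,0],[60,0,0,0,0],[60,0,0,0,0],[60,0,0,0,0],[60,0,0,0,0]],
  ],
)

```text
time_s: 16.55
position: [538.5, 147.6, 281.6]
tcp_rot: [0.672, 0.741, -0.0, -0.0]
force: [-0.6, 0.5, 0.5]
grip_width: 61.0
grasp_force: 0.0
```

Request:
jog_arm(
  targets=[
    [[60,0,0,0,-0.039],[60,0,0,0,-0.078],[60,0,0,0,-0.117],[60,0,0,0,-0.156],[60,0,0,0,-0.195]],
  ],
)

```text
time_s: 16.97
position: [538.5, 147.5, 281.6]
tcp_rot: [0.414, 0.91, -0.0, -0.0]
force: [-0.9, 0.4, -0.9]
grip_width: 71.0
grasp_force: 0.0
```

Request:
jog_arm(
  targets=[
    [[60,0,0,0,-0.039],[60,0,0,0,-0.078],[60,0,0,0,-0.117],[60,0,0,0,-0.156],[60,0,0,0,-0.195]],
  ],
)

```text
time_s: 17.38
position: [538.6, 147.4, 281.6]
tcp_rot: [0.121, 0.993, -0.0, -0.0]
force: [-0.1, -0.6, -0.5]
grip_width: 71.1
grasp_force: 0.0
```

Request:
jog_arm(
  targets=[
    [[60,0,0,0,-0.039],[60,0,0,0,-0.078],[60,0,0,0,-0.082],[60,0,0,0,-0.082]],
  ],
)

```text
time_s: 17.72
position: [538.6, 147.3, 281.4]
tcp_rot: [-0.003, 1.0, 0.0, -0.0]
force: [-0.3, 0.8, 0.2]
grip_width: 71.2
grasp_force: 0.0
```

```bash
python3 - <<'E'
from h import *
o=env.observe(); print(o['time_s'],o['position'].round(1),head(o),o['joint_positions'].round(2),o['force'])
E
```

```text
17.7167 [538.6 147.3 281.4] -179.6322239415342 [ 0.19  0.71 -0.85  2.05  0.81  0.75  0.41] [-0.34121863  0.78409056  0.18151302]
```

Request:
jog_arm(
  targets=[
    [[255,0,0,0,0],[255,0,0,0,0],[255,0,0,0,0],[255,0,0,0,0],[255,0,0,0,0]],
  ],
  squeeze=35,
)

```text
time_s: 18.13
position: [538.6, 147.7, 281.8]
tcp_rot: [-0.004, 1.0, -0.0, 0.0]
force: [0.3, -0.6, -0.7]
grip_width: 42.2
grasp_force: 0.0
```

Request:
jog_arm(
  targets=[
    [[255,0,0,0,0],[255,0,0,0,0],[255,0,0,0,0],[255,0,0,0,0]],
  ],
)

```text
time_s: 18.47
position: [538.6, 147.1, 281.8]
tcp_rot: [-0.005, 1.0, -0.001, -0.0]
force: [-0.2, -3.7, 3.0]
grip_width: 32.3
grasp_force: 35.0
```

Request:
jog_arm(
  targets=[
    [[255,-0.012,0,-0.049,0],[255,-0.024,0,-0.098,0],[255,-0.04,0,-0.147,0],[255,-0.057,0,-0.195,0],[255,-0.057,0,-0.195,0]],
  ],
)

```text
time_s: 18.88
position: [545.4, 147.1, 306.0]
tcp_rot: [-0.004, 1.0, -0.001, -0.0]
force: [-2.1, -4.7, -4.7]
grip_width: 32.5
grasp_force: 35.0
```

Request:
jog_arm(
  targets=[
    [[255,-0.041,0,-0.092,0],[255,-0.089,0,-0.182,0],[255,-0.145,0,-0.267,0],[255,-0.208,0,-0.346,0],[255,-0.208,0,-0.346,0]],
  ],
)

```text
time_s: 19.3
position: [571.6, 147.4, 349.2]
tcp_rot: [-0.004, 1.0, -0.001, 0.001]
force: [-2.8, -5.4, -1.2]
grip_width: 32.4
grasp_force: 35.0
```

Request:
jog_arm(
  targets=[
    [[255,-0.07,0,-0.073,0],[255,-0.147,0,-0.14,0],[255,-0.228,0,-0.2,0],[255,-0.315,0,-0.253,0],[255,-0.315,0,-0.253,0]],
  ],
)

```text
time_s: 19.72
position: [610.2, 147.5, 379.6]
tcp_rot: [-0.004, 1.0, -0.0, 0.001]
force: [-3.4, -6.6, 2.9]
grip_width: 32.5
grasp_force: 35.0
```

Request:
jog_arm(
  targets=[
    [[255,0,0,0,0],[255,0,0,0,0],[255,0,0,0,0]],
  ],
)

```text
time_s: 19.97
position: [608.7, 147.6, 378.7]
tcp_rot: [-0.004, 1.0, -0.001, 0.0]
force: [-3.4, -5.7, -0.1]
grip_width: 32.2
grasp_force: 35.0
```

```bash
python3 - <<'E'
from h import *
s=save('scene','s6'); t=save('top','t6'); o=env.observe(); print(o['position'],o['force'],o['ft_torque'],o['grasp_force'])
R=lambda im,x,y,w_,h:cv2.resize(im[y:y+h,x:x+w_,::-1],(400,300),interpolation=cv2.INTER_CUBIC)
cv2.imwrite('pics/c6.png',np.hstack([R(s,190,180,200,150),R(s,340,150,200,150)]))
E
```

```text
[608.64497999 147.61959743 378.65614488] [-2.57955263 -7.07330488 -0.98530211] [-1.23044531  0.52008191 -0.01478009] 34.99959468841553
```

View pics/c6.png

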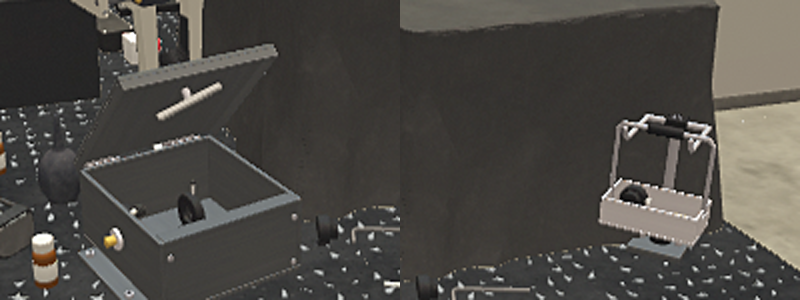

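The cover is held about 50° open with the latch bar clear of the lip. The tote hangs on both prongs, and the vial and lens mount haven't moved.

```bash
python3 -c "
from station import env
print(env.hand_in())"
```

```text
the job is handed in; nothing more can be done
None
```

The tote hangs on both prongs, the tug showed the latch free so the knob was not turned, and the job was handed in at about 20 s with the cover held about 50° open and the vial and lens mount untouched.

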